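# Offer up the fuller gas cartridge

### The job

The bench heater needs a fresh gas cartridge: first twist its spring-loaded vent knob clockwise all the way to the stop, keep it there a moment, and let go so that it springs back, which empties the line. Then lift the two look-alike cartridges clear of the wooden block to feel which is heavier, one at a time, each set back in a hole before the next is lifted, so that the lighter one is left standing in the block. Finish holding the heavier one in the gripper, upright and centred over the heater's empty cup with its foot about 3 cm above the cup's rim, and stay there holding it while I check the seal; never tip a cartridge, and leave the other things on the bench alone.

Things in the scene. Friction and masses are not known exactly. Their poses are not given: they have to be found in the camera images.
- heater: grey gas heater, fixed: base plate 240 x 240 mm, 18 mm high. Origin: centre of its underside; x to its back, z up. In mm from the origin: cup at (-60, 60); vent valve, a block 50 high with the knob on top, at (-60, -60); burner drum, 114 across, 130 high, at (55, -25); slim post with a brass regulator arm swung to the back, 155 high, at (20, 85).
- cup_rim (a point): centre of the mouth of the heater's empty steel cup: inside 57 mm wide, outside 68 mm, 25 mm deep; this point is 48 mm above the bench, level with the rim; x, y, z as the heater's.
- vent_knob (a joint): angle of the spring-loaded vent knob: 0 at rest, grows as the knob is turned clockwise seen from above, hard stop at 1.2 rad. A spring drives it back to 0 when let go (about 0.01 N m at rest, 0.08 N m at the stop).
- vent_knob_grip (a point): the vent knob's grip: on the knob's upright axis, 80 mm above the bench. The grip is a black upright bar 46 mm long, 12 mm thick, from 61 to 92 mm above the bench, lying along this point's x axis (at rest the same as the heater's x); pinch it across its thickness, this point's y. It turns with the knob.
- block: wooden block 210 x 90 x 40 mm (x, y, z) with two round holes along its x axis, fixed to the bench. Origin at the centre of its underside, z up. The holes are 56 mm wide and 28 mm deep, centred at x = -55 and +55 mm. Does not move.
- hole_near (a point): centre of the mouth of the block's hole at x = -55 mm, at the top of the block, 40 mm above the bench; axes as the block's.
- hole_far (a point): centre of the mouth of the block's hole at x = +55 mm, at the top of the block, 40 mm above the bench; axes as the block's.
- cartridge_1_mid (a point): Cartridge: one of two identical-looking pale steel gas cartridges, 50 mm across, sides straight to 80 mm, then shoulder and thin valve, 104 mm tall; it stands 28 mm deep in a hole of the block. Point: on its axis, 52 mm above its foot; z up. Grip the side 10 to 20 mm above the point. Either may be the fuller, in either hole: nearly empty about 0.2 kg, the fuller about 0.2 kg more.
- cartridge_2_mid (a point): Cartridge: one of two identical-looking pale steel gas cartridges, 50 mm across, sides straight to 80 mm, then shoulder and thin valve, 104 mm tall; it stands 28 mm deep in a hole of the block. Point: on its axis, 52 mm above its foot; z up. Grip the side 10 to 20 mm above the point. Either may be the fuller, in either hole: nearly empty about 0.2 kg, the fuller about 0.2 kg more.
- pruners: red-handled secateurs lying on the bench, 179 x 58 x 18 mm; origin at the centre of the underside. To be left alone.
- dibber: turned wooden dibber lying on the bench, 168 x 27 x 27 mm; origin at the centre of the underside. To be left alone.
- clay_pot: small empty clay pot, 62 mm wide, 56 mm high; origin at the centre of its underside. To be left alone.
- tape_roll: roll of masking tape lying flat, 91 mm wide, 24 mm high; origin at the centre of its underside. To be left alone.
Not all that is in view belongs to the job. What is shaped like the part that bears cartridge_1_mid but blue or yellow is not meant. Leave any red look-alike of the part that bears cartridge_2_mid alone.

How it is judged:
On the way, in this order (a step that is already met when the one before it is completed fails the run):
1. the vent knob is twisted to its stop and kept there a moment (value of joint vent_knob above 1.12 rad), for 0.2 s.
2. the vent knob is let go and has sprung back (value of joint vent_knob below 0.08 rad and contact force between the fingers and vent_knob below 0.1 N), for 0.2 s.
3. the lighter cartridge is lifted clear of the block (the heavier one is left pressing on the block with its weight) (((z of cartridge_1_mid in the frame of hole_near above 0.057 m and contact force between the fingers and cartridge_1 above 1 N and contact force between cartridge_2 and block above 2.8 N) or (z of cartridge_2_mid in the frame of hole_near above 0.057 m and contact force between the fingers and cartridge_2 above 1 N and contact force between cartridge_1 and block above 2.8 N))), for 0.2 s.
4. both cartridges stand in the block again, let go ((horizontal distance between cartridge_1_mid and hole_near below 0.008 m or horizontal distance between cartridge_1_mid and hole_far below 0.008 m) and z of each of cartridge_1_mid, cartridge_2_mid in the frame of hole_near below 0.029 m and angle between each of cartridge_1_mid, cartridge_2_mid's own z axis and vertical below 0.1 rad and contact force between the fingers and cartridge_1 below 0.1 N and (horizontal distance between cartridge_2_mid and hole_near below 0.008 m or horizontal distance between cartridge_2_mid and hole_far below 0.008 m) and contact force between the fingers and cartridge_2 below 0.1 N), for 0.2 s.
At the end, for the whole second after the job is handed in: The gripper holds the heavier cartridge still, upright within 0.12 rad, touching nothing else, its axis within 15 mm of the cup's, its foot 10 to 60 mm above the rim; the lighter one stands fully down and let go in a hole of the block; the knob is back at rest (below 0.08 rad) (value of joint vent_knob below 0.08 rad and ((contact force between the fingers and cartridge_1 above 2 N and horizontal distance between cartridge_1_mid and cup_rim below 0.015 m and z of cartridge_1_mid in the frame of cup_rim between 0.062 and 0.112 m and angle between cartridge_1_mid's own z axis and vertical below 0.12 rad and linear speed of cartridge_1 below 0.02 m/s and contact force between cartridge_1 and heater below 0.1 N and contact force between cartridge_1 and block below 0.1 N and ((horizontal distance between cartridge_2_mid and hole_near below 0.008 m or horizontal distance between cartridge_2_mid and hole_far below 0.008 m) and z of cartridge_2_mid in the frame of hole_near below 0.029 m and angle between cartridge_2_mid's own z axis and vertical below 0.1 rad and contact force between the fingers and cartridge_2 below 0.1 N) and contact force between cartridge_2 and block between 0.5 and 2.8 N) or (contact force between the fingers and cartridge_2 above 2 N and horizontal distance between cartridge_2_mid and cup_rim below 0.015 m and z of cartridge_2_mid in the frame of cup_rim between 0.062 and 0.112 m and angle between cartridge_2_mid's own z axis and vertical below 0.12 rad and linear speed of cartridge_2 below 0.02 m/s and contact force between cartridge_2 and heater below 0.1 N and contact force between cartridge_2 and block below 0.1 N and ((horizontal distance between cartridge_1_mid and hole_near below 0.008 m or horizontal distance between cartridge_1_mid and hole_far below 0.008 m) and z of cartridge_1_mid in the frame of hole_near below 0.029 m and angle between cartridge_1_mid's own z axis and vertical below 0.1 rad and contact force between the fingers and cartridge_1 below 0.1 N) and contact force between cartridge_1 and block between 0.5 and 2.8 N))); the arm keeps its last pose, push and grip.
It fails at once if a cartridge is tipped by more than 0.5 rad (angle between any of cartridge_1_mid, cartridge_2_mid's own z axis and vertical above 0.5 rad).
It fails at once if the secateurs, dibber, clay pot or tape roll is shifted by more than 3 cm (distance of any of pruners, dibber, clay_pot, tape_roll from where it was at the start of the episode above 0.03 m).
It also fails if it takes over 72 s, if anything falls off the work surface, if the arm or the gripper's body presses on something with over 40 N, if the wrist force passes 120 N, or if a joint passes its speed limit or range.

### The arm

A 6-joint arm with a two-finger parallel gripper is mounted at the origin on a cart in front of the work surface, level with it; the furniture and walls round the work are solid. World frame = base frame: x ahead of the robot, y to its left, z up, the work surface at z = 0. Lengths are in m, angles in rad, forces in N, time in s.
With the tool pointing down it reaches from about 0.3 to 0.875 m from the base axis. Payload 6.4 kg.
Tool frame: the origin (TCP) lies on the centre line of the jaws, within the pads' length; the fingertips stand 17 mm ahead of it and the grasp point (between the pads) lies 2 mm behind it; z points along the fingers, y is the line along which they close (so a half turn about z gives the same grasp; the last joint's range is limited). The gripper opens to 88 mm and grips with 3 to 60 N. Pads are 18 mm wide; open, the fingers measure 123 mm over their backs; the gripper's body (75 mm by 187 mm) begins 45 mm behind the grasp point.
Start: joints at [-1.439, 0.181, 1.607, -0, 1.354, -0.206], TCP at [0.191, -0.543, 0.256] pointing down, gripper open.
Joint ranges: [-2.99, 2.99], [-0.89, 2.07], [0.3, 2.58], [-1.14, 4.28], [0, 2.63], [-3.12, 3.12]. Speed limits (rad/s): [2.57, 2.57, 3.01, 3.14, 3.14, 3.14].

### API

Orientations are given as a unit quaternion [x, y, z, w].
In Python, from workcell import ctrl gives the robot as it stands.
- The arm moves only by the tool arm_command, never from a script. Its argument "targets" is a list that holds one entry, the list of rows, each a list of 6 numbers: the shift along the world's x, y, z in units of 30 mm (1.0 is 30 mm), then the turn, a rotation vector about the world's x, y, z in units of 6 degrees (1.0 is 6 degrees). In form: [[[dx, dy, dz, ax, ay, az], ...]]. A call has 1 to 20 rows; each row shifts and turns the commanded pose from where the row before left it; what a row does not reach is not made up. A row lasts 1/8 s, in which the tool goes at most 62.5 mm and 10.7 degrees, less where a joint would pass 70% of its speed; a pose out of reach is approached as far as the arm can. A call is refused whole if a number of a shift passes 1 or a number of a turn 1, either way. A call with a gripper value outside its range is refused whole. "grip" is the opening, from 0 (shut) to 1 (fully open), set as the call begins (left out, the last holds). The fingers move at their own pace and stop on an object; the grip force is fixed at half the most. Time passes only in rows, so rows that do not move let the fingers close. It gives the time, the measured TCP pose, the force, the opening and the grip force at its end, in the units of the state.
- ctrl.sense(): the state, without advancing time (a new reading comes with each control period).
- ctrl.read_camera(name): name is "scene" or "side" or "wrist"; returns a dict with "pixels" (384x512x3 uint8, red, green, blue), "fx", "fy", "cx", "cy" (pixels), "extrinsics" (4x4, takes a point from world to camera coordinates). Camera axes: x right, y down, z forward; pixel columns grow to the right and rows downward; lengths in m; the calibration is good to about 2 mm. A picture is of the moment at which its call begins. There is no depth.
- ctrl.close_job(): hands the job in; it is judged then, once.
The state is a dict: "t": time; "joint_positions": joint angles; "joint_vel": joint speeds; "joint_efforts": joint torques, N m; "tool_pos": TCP position; "ee_rot": TCP orientation; "ft_force": force on the tool from outside, world axes, zero at the start; "wrist_torque": the same for the moment, N m; "width": opening from 0.0 (shut) to 1.0 (fully open); "grip_force": force on a finger pad.
Only numpy, scipy, OpenCV 4.12 (cv2) and the standard library are available. Lean on these libraries where they do the work, as an engineer would, in place of code of your own. Each camera call takes 0.05 s, during which the arm holds its last target. There are 200 camera calls.

## Working session

There is one attempt and no reset: what is moved stays moved. The work goes in short steps, Python scripts to look and compute and a tool call to move; the robot and the scene stay as the last step left them, time stands still between calls to the robot, and variables do not carry over. Pictures are saved under pics/ and viewed, at most 10 in all, crops included, and the job is handed in when it is done.

Besides the shell and the picture viewer there is one more tool, called after "Call:" by a JSON object that holds its "name" and its "arguments", one argument or row to a line. arm_command: Moves the arm, as the interface text tells. Its arguments: {"type":"object","properties":{"targets":{"type":"array"},"grip":{"type":"number"}},"required":["targets"]}

```bash
mkdir -p pics
cat > h.py <<'E'
import numpy as np, cv2
from workcell import ctrl
def snap(name, fn):
    c=ctrl.read_camera(name); cv2.imwrite('pics/'+fn+'.png',cv2.cvtColor(c['pixels'],cv2.COLOR_RGB2BGR))
    np.savez('pics/'+fn+'.npz',**c); return c
def load(fn): return dict(np.load('pics/'+fn+'.npz'))
def ray(c,u,v):
    E=c['extrinsics'];R=E[:3,:3];o=-R.T@E[:3,3]
    return o,R.T@np.array([(u-c['cx'])/c['fx'],(v-c['cy'])/c['fy'],1.])
def onz(c,u,v,z):
    o,d=ray(c,u,v); return o+d*(z-o[2])/d[2]
def proj(c,p):
    q=c['extrinsics']@np.append(p,1.); return np.array([c['fx']*q[0]/q[2]+c['cx'],c['fy']*q[1]/q[2]+c['cy']])
E
python3 - <<'E'
from h import *
a=[snap(n,n+'0')['pixels'] for n in('scene','side')]
for n in('scene','side'):
    c=load(n+'0');print(n,ray(c,256,192))
print(ctrl.sense())
E
```

```text
scene (array([-0.434009  ,  0.70030297,  0.76103927]), array([ 0.69659654, -0.55480617, -0.45506066]))
side (array([ 0.6071493 , -0.96509526,  0.84970499]), array([-0.03294195,  0.72221849, -0.69105465]))
{'t': 0.1, 'joint_positions': array([-1.43926075e+00,  1.81497376e-01,  1.60790176e+00, -1.73143055e-05,
        1.35380555e+00, -2.06296826e-01]), 'joint_vel': array([-6.40056913e-04,  1.87490390e-04, -2.70075925e-03,  3.73721900e-04,
        6.94092862e-05,  8.64312902e-04]), 'joint_efforts': array([ 5.43057558e-04, -4.34815192e+01, -3.42694008e+01,  7.04226410e-02,
        3.40316200e-02, -5.24436234e-05]), 'tool_pos': array([ 0.19053143, -0.54202787,  0.25488601]), 'ee_rot': array([ 9.85766913e-01,  1.68115863e-01,  2.16755987e-05, -8.05767828e-04]), 'ft_force': array([ 0.13075738,  0.61063319, -0.4226988 ]), 'wrist_torque': array([-0.00572765,  0.05962153,  0.0310571 ]), 'grip_force': 0.0, 'width': 1.0013203651325282}
```

View pics/scene0.png

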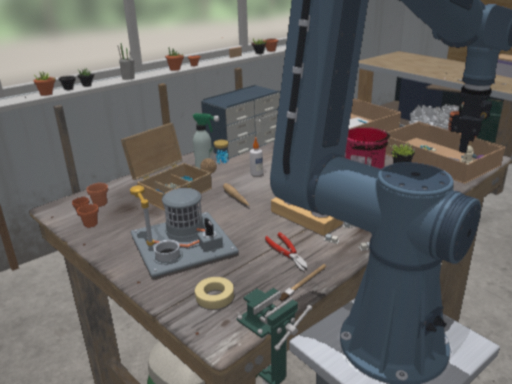

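View pics/side0.png

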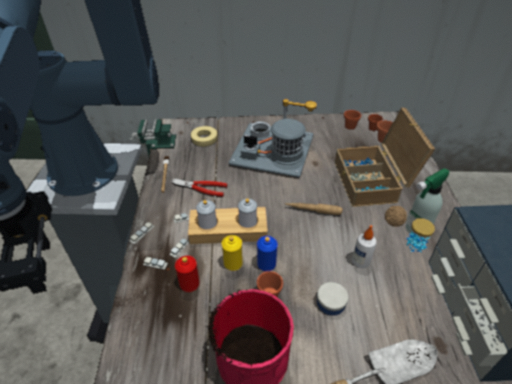

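The scene view shows the heater at about (185,240), its cup at (166,250) and knob at (209,235). The side view shows the two pale cartridges in the block at (207,212) and (247,212), with the coloured look-alikes just nearer the camera. I'll enlarge both for exact pixels.

Run:
```python
from h import *
a=cv2.imread('pics/scene0.png')[180:280,120:250]; b=cv2.imread('pics/side0.png')[110:185,220:320]; d=cv2.imread('pics/side0.png')[185:250,175:280]
A=cv2.resize(a,None,fx=4,fy=4,interpolation=2)[:, :520]
B=cv2.resize(b,None,fx=4,fy=4,interpolation=2); D=cv2.resize(d,None,fx=4,fy=4,interpolation=2)
o=np.zeros((600,800,3),np.uint8); o[:300,:400]=B; o[300:560,:420]=D; o[:300,400:]=0
A=cv2.resize(a,None,fx=2.9,fy=2.9,interpolation=2); o[300:300+A.shape[0],422:422+A.shape[1]]=A[:, :378]
cv2.imwrite('pics/z0.png',o)
```

```text
(no output)
```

View pics/z0.png

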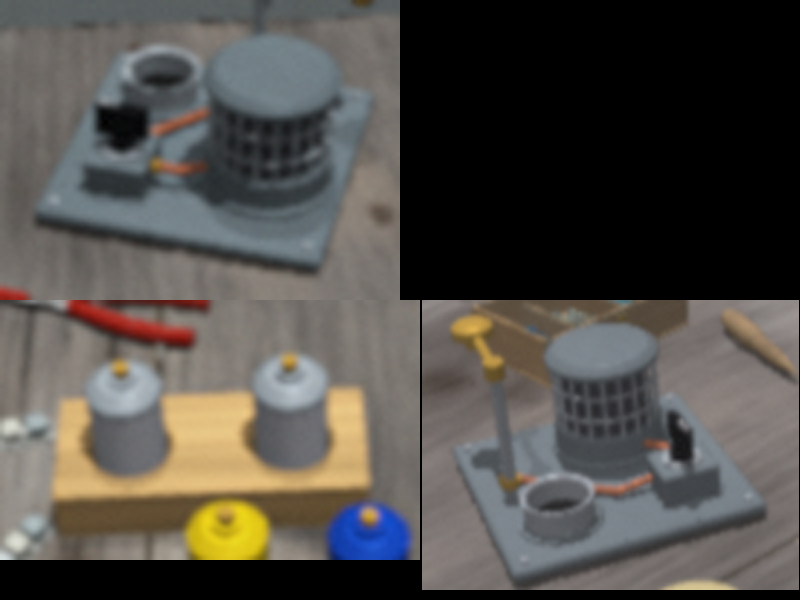

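Run:
```python
from h import *
np.set_printoptions(precision=4,suppress=True)
s=load('side0');c=load('scene0')
B=lambda x,y:(220+x/4,110+y/4); D=lambda x,y:(175+x/4,185+(y-300)/4); A=lambda x,y:(120+(x-422)/2.9,180+(y-300)/2.9)
def show(n,cam,f,pts,z):
    P=np.array([onz(cam,*f(*p),z)[:2] for p in pts]);print(n,P.tolist(),P.mean(0))
    if len(P)==4: e=np.roll(P,-1,0)-P; print(' edges',np.linalg.norm(e,axis=1),np.degrees(np.arctan2(e[:,1],e[:,0])))
show('heater side',s,B,[(37,212),(317,262),(372,95),(118,50)],.018)
show('heater scene',c,A,[(458,447),(518,572),(762,508),(675,395)],.018)
show('cup side',s,B,[(161,73)],.048); show('cup scene',c,A,[(558,495)],.048)
show('knob side',s,B,[(123,105)],.092); show('knob scene',c,A,[(681,414)],.092)
show('block',s,D,[(60,400),(52,500),(370,487),(362,390)],.04)
show('cart',s,D,[(120,361),(290,354)],.116)
```

```text
heater side [[0.47537828538950644, 0.03806939686756583], [0.6998756825956473, -0.01737636050649094], [0.7571862196655157, 0.20684457873972062], [0.5298032332625313, 0.27233994654819793]] [0.6156 0.125 ]
 edges [0.2312 0.2314 0.2366 0.2405] [ -13.8731   75.6623  163.9315 -103.0788]
heater scene [[0.7552790731932895, 0.21312460664401234], [0.5299002641730994, 0.2703559177161302], [0.46691212223543727, 0.053088900568337705], [0.6965810977742006, -0.007351938743154096]] [0.6122 0.1323]
 edges [0.2325 0.2262 0.2375 0.2282] [ 165.7518 -106.1675  -14.7439   75.0918]
cup side [[0.5716622487449456, 0.19319477537445162]] [0.5717 0.1932]
cup scene [[0.5700817451323468, 0.20362710851400456]] [0.5701 0.2036]
knob side [[0.5445295177568447, 0.08449252376686123]] [0.5445 0.0845]
knob scene [[0.5504958974404544, 0.07930720731979679]] [0.5505 0.0793]
block [[0.38644900741445876, -0.19713873749762845], [0.3954944801897322, -0.28800258144591817], [0.6046533532287064, -0.27000058573634633], [0.5975560040216694, -0.1810010523800032]] [ 0.496 -0.234]
 edges [0.0913 0.2099 0.0893 0.2117] [ -84.315     4.9192   94.5595 -175.6286]
cart [[0.4407968601690091, -0.23314378593238116], [0.5509658541536323, -0.22342253134918633]] [ 0.4959 -0.2283]
```

All the measurements agree. Block edges come out at 210 and 90 mm, hole spacing at 110 mm, and heater edges at about 233 mm. The heater yaw is about -14.7°, with the knob at about (0.541, 0.086) and the cup at about (0.571, 0.202). I'll approach the knob with a +146° turn so that joint 6 has room to twist.

Call:
{"name": "arm_command", "arguments": {
  "targets": [
    [[0.47, 0.84, 0, 0, 0, 1], [0.47, 0.84, 0, 0, 0, 1], [0.47, 0.84, 0, 0, 0, 1], [0.47, 0.84, 0, 0, 0, 1], [0.47, 0.84, 0, 0, 0, 1], [0.47, 0.84, 0, 0, 0, 1], [0.47, 0.84, 0, 0, 0, 1], [0.47, 0.84, 0, 0, 0, 1], [0.47, 0.84, 0, 0, 0, 1], [0.47, 0.84, 0, 0, 0, 1], [0.47, 0.84, 0, 0, 0, 1], [0.47, 0.84, 0, 0, 0, 1], [0.47, 0.84, 0, 0, 0, 1], [0.47, 0.84, 0, 0, 0, 1], [0.47, 0.84, 0, 0, 0, 1], [0.47, 0.84, 0, 0, 0, 1], [0.47, 0.84, 0, 0, 0, 1], [0.47, 0.84, 0, 0, 0, 1], [0.47, 0.84, 0, 0, 0, 1], [0.47, 0.84, 0, 0, 0, 1]]
  ],
  "grip": 1
}}

```text
t: 2.6
tool_pos: [0.4727, -0.0375, 0.2554]
ee_rot: [0.346, 0.938, -0.0, -0.0]
ft_force: [0.2, -0.2, -0.1]
width: 1.0
grip_force: 0.0
```

Call:
{"name": "arm_command", "arguments": {
  "targets": [
    [[0.5, 0.8, 0, 0, 0, 1], [0.5, 0.8, 0, 0, 0, 1], [0.5, 0.8, 0, 0, 0, 1], [0.5, 0.8, 0, 0, 0, 1], [0.3, 0.8, 0, 0, 0, 0.3], [0, 0, 0, 0, 0, 0], [0, 0, 0, 0, 0, 0]]
  ],
  "grip": 0.5
}}

```text
t: 3.48
tool_pos: [0.5412, 0.0811, 0.2553]
ee_rot: [0.129, 0.992, -0.0, -0.0]
ft_force: [0.4, -0.9, -0.2]
width: 0.502
grip_force: 0.0
```

```bash
cat > st.py <<'E'
from h import *
from scipy.spatial.transform import Rotation as R
def st():
    s=ctrl.sense(); M=R.from_quat(s['ee_rot']).as_matrix()
    print('t%.2f'%s['t'],'tcp',s['tool_pos'].round(4),'yaw %.1f'%np.degrees(np.arctan2(M[1,0],M[0,0])),'tilt',M[:,2].round(3),'F',s['ft_force'].round(2),'w %.3f gf %.1f'%(s['width'],s['grip_force']),'j',s['joint_positions'].round(2))
if __name__=='__main__': st()
E
python3 - <<'E'
from st import *
st(); c=snap('wrist','w1'); print(ray(c,256,192),proj(c,[.541,.086,.092]))
E
```

```text
t3.48 tcp [0.5412 0.0811 0.2553] yaw 165.1 tilt [-0.001 -0.    -1.   ] F [ 0.42 -0.89 -0.19] w 0.502 gf 0.0 j [-0.07  0.12  1.68 -0.    1.35 -1.38]
(array([0.47121534, 0.10046936, 0.38531849]), array([ 0.29226099, -0.06596442, -0.95430045])) [256.5281676  172.66758401]
```

View pics/w1.png

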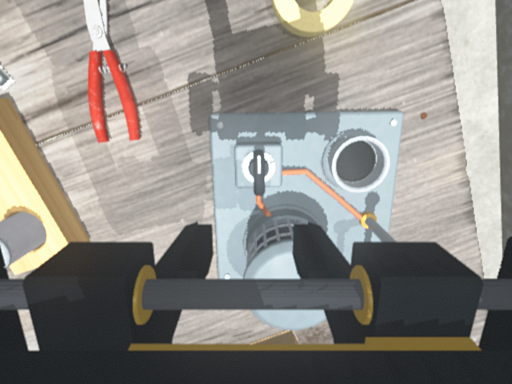

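The wrist view shows the knob bar at (259,150–196), the cup rim centred near (359,163), and the plate corners at (211,113) and (402,113).

Run:
```python
from h import *
c=load('w1')
P=cv2.cvtColor(c['pixels'],cv2.COLOR_RGB2GRAY)
m=(P[140:205,235:285]<70).astype(np.uint8); n,l,s,ce=cv2.connectedComponentsWithStats(m)
for i in range(1,n): 
  if s[i][4]>40: print(s[i],ce[i]+[235,140])
for n,u,v,z in [('knobtop',259.5,173,.092),('knobA',259,151,.092),('knobB',260,196,.092),('cup',359,163,.048),('cA',211,113,.018),('cB',402,112,.018)]: print(n,onz(c,u,v,z).round(4))
print(proj(c,[.571,.202,.048]),c['fx'])
```

```text
knobtop [0.5421 0.0889 0.092 ]
knobA [0.5199 0.0941 0.092 ]
knobB [0.5664 0.0832 0.092 ]
cup [0.571  0.2029 0.048 ]
cA [0.4721 0.0476 0.018 ]
cB [0.5306 0.2725 0.018 ]
[358.21635259 163.22104665] 292.71316503487856
```

Call:
{"name": "arm_command", "arguments": {
  "targets": [
    [[0.03, 0.11, -0.9, 0, 0, 0], [0, 0.11, -0.9, 0, 0, 0], [0, 0, -0.9, 0, 0, 0], [0, 0, -0.9, 0, 0, 0], [0, 0, -0.9, 0, 0, 0], [0, 0, -0.7, 0, 0, 0], [0, 0, -0.37, 0, 0, 0], [0, 0, 0, 0, 0, 0], [0, 0, 0, 0, 0, 0]]
  ]
}}

```text
t: 4.65
tool_pos: [0.5432, 0.0878, 0.0896]
ee_rot: [0.129, 0.992, 0.0, 0.001]
ft_force: [0.0, -0.2, 0.4]
width: 0.501
grip_force: 0.0
```

Call:
{"name": "arm_command", "arguments": {
  "targets": [
    [[0, 0, 0, 0, 0, 0], [0, 0, 0, 0, 0, 0], [0, 0, 0, 0, 0, 0], [0, 0, 0, 0, 0, 0], [0, 0, 0, 0, 0, 0], [0, 0, 0, 0, 0, 0]]
  ],
  "grip": 0
}}

```text
t: 5.4
tool_pos: [0.5424, 0.0876, 0.0888]
ee_rot: [0.129, 0.992, -0.0, -0.0]
ft_force: [-2.6, -5.1, 4.7]
width: 0.129
grip_force: 30.0
```

```bash
python3 st.py
```

```text
t5.40 tcp [0.5424 0.0876 0.0888] yaw 165.2 tilt [-0.    -0.001 -1.   ] F [-2.55 -5.13  4.69] w 0.129 gf 30.0 j [-0.06  0.34  1.79 -0.    1.02 -1.37]
```

Call:
{"name": "arm_command", "arguments": {
  "targets": [
    [[0, 0, 0, 0, 0, -1], [0, 0, 0, 0, 0, -1], [0, 0, 0, 0, 0, -1], [0, 0, 0, 0, 0, -1], [0, 0, 0, 0, 0, -1], [0, 0, 0, 0, 0, -1], [0, 0, 0, 0, 0, -1], [0, 0, 0, 0, 0, -1], [0, 0, 0, 0, 0, -1], [0, 0, 0, 0, 0, -1], [0, 0, 0, 0, 0, -1], [0, 0, 0, 0, 0, -0.6], [0, 0, 0, 0, 0, 0], [0, 0, 0, 0, 0, 0], [0, 0, 0, 0, 0, 0], [0, 0, 0, 0, 0, 0]]
  ]
}}

```text
t: 7.4
tool_pos: [0.5434, 0.0884, 0.0889]
ee_rot: [0.672, 0.741, 0.001, 0.001]
ft_force: [6.4, 2.2, -1.9]
width: 0.135
grip_force: 30.0
```

Run:
```python
from st import *
st(); print(ctrl.sense()['wrist_torque']); snap('wrist','w2')
```

```text
t7.40 tcp [0.5434 0.0884 0.0889] yaw 95.6 tilt [ 0.002  0.001 -1.   ] F [ 6.42  2.24 -1.85] w 0.135 gf 30.0 j [-0.05  0.34  1.79  0.    1.01 -0.15]
[ 0.30509172 -1.00395661  0.27914701]
```

View pics/w2.png

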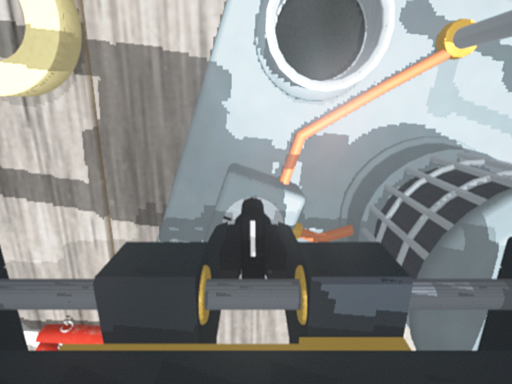

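The yaw turned 69.6° and the wrist torque of 0.28 N·m is well above the spring's, so the knob is on its stop. The picture shows the bar at (252,235) still square between the fingers. I'll let go with 62 mm of opening, which lets the bar swing free and keeps the fingers off the drum, then rise.

Call:
{"name": "arm_command", "arguments": {
  "targets": [
    [[0, 0, 0, 0, 0, 0], [0, 0, 0, 0, 0, 0], [0, 0, 0, 0, 0, 0], [0, 0, 0, 0, 0, 0], [0, 0, 0, 0, 0, 0], [0, 0, 0, 0, 0, 0], [0, 0, 0.5, 0, 0, 0], [0, 0, 1, 0, 0, 0], [0, 0, 1, 0, 0, 0], [0, 0, 1, 0, 0, 0], [0, 0, 1, 0, 0, 0], [0, 0, 0.5, 0, 0, 0]]
  ],
  "grip": 0.7
}}

```text
t: 8.95
tool_pos: [0.5433, 0.0881, 0.2415]
ee_rot: [0.672, 0.741, 0.001, 0.001]
ft_force: [-0.3, -0.6, 0.3]
width: 0.699
grip_force: 0.0
```

Run:
```python
from st import *
st(); snap('wrist','w3')
```

```text
t8.95 tcp [0.5433 0.0881 0.2415] yaw 95.6 tilt [ 0.004 -0.    -1.   ] F [-0.34 -0.57  0.27] w 0.699 gf 0.0 j [-0.06  0.14  1.69 -0.    1.31 -0.15]
```

View pics/w3.png

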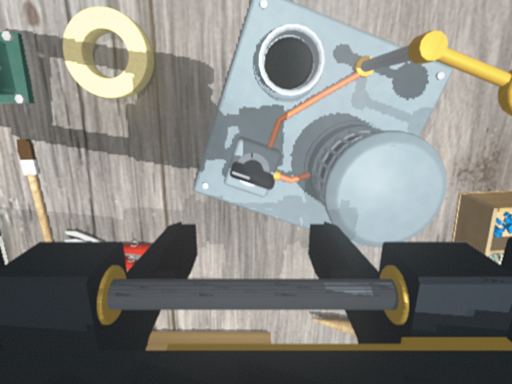

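The knob has sprung back: its bar, (232,172)–(272,185), is parallel to the plate edge again. Next I'll look from above the middle of the block.

Call:
{"name": "arm_command", "arguments": {
  "targets": [
    [[-0.13, -0.88, 0, 0, 0, -0.01], [-0.13, -0.88, 0, 0, 0, -0.01], [-0.13, -0.88, 0, 0, 0, -0.01], [-0.13, -0.88, 0, 0, 0, -0.01], [-0.13, -0.88, 0, 0, 0, -0.01], [-0.13, -0.88, 0, 0, 0, -0.01], [-0.13, -0.88, 0, 0, 0, -0.01], [-0.13, -0.88, 0, 0, 0, -0.01], [-0.13, -0.88, 0, 0, 0, -0.01], [-0.13, -0.88, 0, 0, 0, -0.01], [-0.13, -0.88, 0, 0, 0, -0.01], [-0.13, -0.88, 0, 0, 0, -0.01], [0, 0, 0, 0, 0, 0], [0, 0, 0, 0, 0, 0]]
  ],
  "grip": 1
}}

```text
t: 10.75
tool_pos: [0.4954, -0.228, 0.238]
ee_rot: [0.677, 0.736, 0.0, -0.001]
ft_force: [0.4, -0.4, 0.2]
width: 0.995
grip_force: 0.0
```

Run:
```python
from st import *
st(); c=snap('wrist','w4')
for p in [(.441,-.236,.116),(.551,-.226,.116)]: print(proj(c,p))
```

```text
t10.75 tcp [ 0.4954 -0.228   0.238 ] yaw 94.8 tilt [-0.001  0.001 -1.   ] F [ 0.39 -0.39  0.23] w 0.995 gf 0.0 j [-0.65  0.13  1.7   0.    1.31 -0.73]
[190.89827849 189.59958442]
[313.6638215  188.87771514]
```

View pics/w4.png

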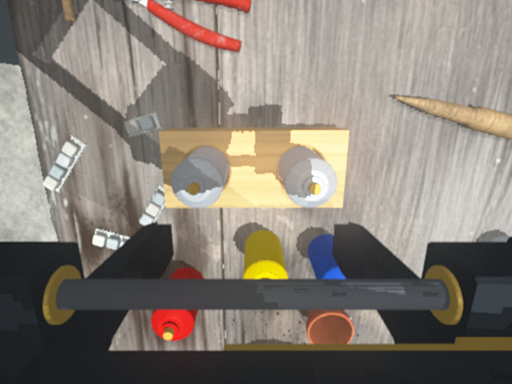

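The wrist view shows the valve tips at (194,188) and (315,187), within 3 px of the prediction, so the cartridges are at about (0.443, -0.235) and (0.552, -0.224). I'll go down on the near one.

Call:
{"name": "arm_command", "arguments": {
  "targets": [
    [[-0.6, -0.1, 0, 0, 0, 0], [-0.6, -0.1, 0, 0, 0, 0], [-0.55, -0.03, -0.3, 0, 0, 0], [0, 0, -0.9, 0, 0, 0], [0, 0, -0.9, 0, 0, 0], [0, 0, -0.9, 0, 0, 0], [0, 0, -0.9, 0, 0, 0], [0, 0, -0.9, 0, 0, 0], [0, 0, -0.45, 0, 0, 0], [0, 0, 0, 0, 0, 0], [0, 0, 0, 0, 0, 0]]
  ]
}}

```text
t: 12.18
tool_pos: [0.4436, -0.2361, 0.0822]
ee_rot: [0.677, 0.736, 0.0, 0.001]
ft_force: [0.7, 0.4, 0.9]
width: 1.0
grip_force: 0.0
```

```bash
python3 st.py
```

```text
t12.18 tcp [ 0.4436 -0.2361  0.0822] yaw 94.8 tilt [ 0.001 -0.001 -1.   ] F [0.74 0.4  0.86] w 1.000 gf 0.0 j [-0.73  0.26  1.91 -0.    0.97 -0.81]
```

Call:
{"name": "arm_command", "arguments": {
  "targets": [
    [[0, 0, 0, 0, 0, 0], [0, 0, 0, 0, 0, 0], [0, 0, 0, 0, 0, 0], [0, 0, 0, 0, 0, 0], [0, 0, 0, 0, 0, 0], [0, 0, 0, 0, 0, 0]]
  ],
  "grip": 0
}}

```text
t: 12.92
tool_pos: [0.4431, -0.2357, 0.0812]
ee_rot: [0.677, 0.736, -0.0, -0.0]
ft_force: [-1.5, -0.1, 1.5]
width: 0.564
grip_force: 30.0
```

```bash
python3 st.py
```

```text
t12.93 tcp [ 0.4431 -0.2357  0.0812] yaw 94.8 tilt [-0. -0. -1.] F [-1.53 -0.13  1.52] w 0.564 gf 30.0 j [-0.73  0.26  1.91 -0.    0.97 -0.81]
```

Call:
{"name": "arm_command", "arguments": {
  "targets": [
    [[0, 0, 0.3, 0, 0, 0], [0, 0, 0.4, 0, 0, 0], [0, 0, 0.5, 0, 0, 0], [0, 0, 0.5, 0, 0, 0], [0, 0, 0.2, 0, 0, 0], [0, 0, 0, 0, 0, 0], [0, 0, 0, 0, 0, 0], [0, 0, 0, 0, 0, 0], [0, 0, 0, 0, 0, 0], [0, 0, 0, 0, 0, 0]]
  ]
}}

```text
t: 14.18
tool_pos: [0.4431, -0.2356, 0.1379]
ee_rot: [0.677, 0.736, -0.0, -0.0]
ft_force: [-0.7, -0.2, -1.3]
width: 0.558
grip_force: 30.0
```

Call:
{"name": "arm_command", "arguments": {
  "targets": [
    [[0, 0, 0, 0, 0, 0], [0, 0, 0, 0, 0, 0]]
  ]
}}

```text
t: 14.42
tool_pos: [0.4432, -0.2356, 0.1381]
ee_rot: [0.677, 0.736, -0.0, -0.0]
ft_force: [0.9, -0.2, -1.1]
width: 0.557
grip_force: 30.0
```

```bash
python3 st.py
```

```text
t14.43 tcp [ 0.4432 -0.2356  0.1381] yaw 94.8 tilt [-0.  0. -1.] F [ 0.93 -0.19 -1.15] w 0.557 gf 30.0 j [-0.73  0.16  1.89 -0.    1.09 -0.81]
```

```bash
cat > weigh.py <<'E'
from st import *
f=[]
for i in range(16): ctrl.read_camera('wrist'); f.append(ctrl.sense()['ft_force'][2])
print(np.round(f,1),np.mean(f),np.std(f)); st()
E
python3 weigh.py
```

```text
[-1.2 -1.6 -2.3 -2.  -2.4 -2.4 -2.3 -0.7 -0.6 -2.1 -1.4 -2.  -2.1 -1.4
 -2.1 -1.7] -1.754737735298671 0.5595473223179493
t15.22 tcp [ 0.4432 -0.2356  0.1381] yaw 94.8 tilt [-0. -0. -1.] F [-0.1  -0.35 -1.66] w 0.557 gf 30.0 j [-0.73  0.16  1.89 -0.    1.09 -0.81]
```

The mean load of 1.75 N over 16 readings points to the nearly empty one (about 2 N expected, against about 4 N). I'll set it back in its hole.

Call:
{"name": "arm_command", "arguments": {
  "targets": [
    [[0, 0, -0.5, 0, 0, 0], [0, 0, -0.5, 0, 0, 0], [0, 0, -0.4, 0, 0, 0], [0, 0, -0.3, 0, 0, 0], [0, 0, -0.2, 0, 0, 0], [0, 0, 0, 0, 0, 0], [0, 0, 0, 0, 0, 0], [0, 0, 0, 0, 0, 0]]
  ]
}}

```text
t: 16.23
tool_pos: [0.4432, -0.2356, 0.0811]
ee_rot: [0.677, 0.736, 0.0, 0.0]
ft_force: [0.2, -0.4, -2.7]
width: 0.559
grip_force: 30.0
```

```bash
python3 st.py
```

```text
t16.23 tcp [ 0.4432 -0.2356  0.0811] yaw 94.8 tilt [ 0. -0. -1.] F [ 0.22 -0.39 -2.68] w 0.559 gf 30.0 j [-0.73  0.26  1.91  0.    0.97 -0.81]
```

Call:
{"name": "arm_command", "arguments": {
  "targets": [
    [[0, 0, -0.03, 0, 0, 0], [0, 0, 0, 0, 0, 0]]
  ]
}}

```text
t: 16.48
tool_pos: [0.4433, -0.2359, 0.081]
ee_rot: [0.677, 0.736, -0.0, 0.0]
ft_force: [-3.4, 1.2, 5.6]
width: 0.559
grip_force: 30.0
```

Call:
{"name": "arm_command", "arguments": {
  "targets": [
    [[0, 0, 0, 0, 0, 0], [0, 0, 0, 0, 0, 0], [0, 0, 0, 0, 0, 0], [0, 0, 0, 0, 0, 0], [0, 0, 0, 0, 0, 0], [0, 0, 0, 0, 0, 0], [0, 0, 0.5, 0, 0, 0], [0, 0, 1, 0, 0, 0], [0, 0, 1, 0, 0, 0], [0, 0, 1, 0, 0, 0], [0, 0, 1, 0, 0, 0], [0.6, 0.06, 0.7, 0, 0, 0], [0.6, 0.05, 0, 0, 0, 0], [0.55, 0.05, 0, 0, 0, 0], [0, 0, 0, 0, 0, 0], [0, 0, 0, 0, 0, 0]]
  ],
  "grip": 1
}}

```text
t: 18.48
tool_pos: [0.4952, -0.2306, 0.2358]
ee_rot: [0.677, 0.736, -0.0, -0.001]
ft_force: [-0.8, 0.1, -0.7]
width: 1.002
grip_force: 0.0
```

Run:
```python
from st import *
st(); c=snap('wrist','w5')
for p in [(.443,-.235,.116),(.552,-.224,.116)]: print(proj(c,p))
```

```text
t18.48 tcp [ 0.4952 -0.2306  0.2358] yaw 94.8 tilt [-0.001  0.001 -1.   ] F [-0.85  0.14 -0.69] w 1.002 gf 0.0 j [-0.65  0.14  1.7  -0.    1.31 -0.74]
[193.10052717 186.61205139]
[316.3788007  184.77439058]
```

View pics/w5.png

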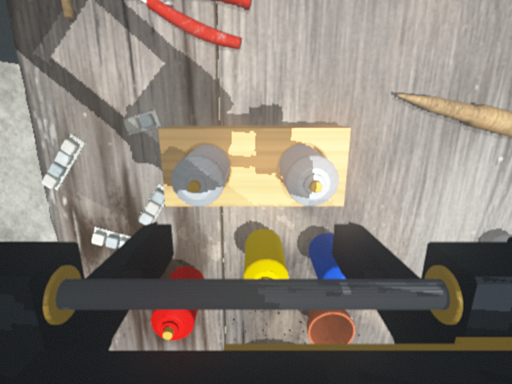

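Both cartridges are standing fully down in the block, with valve tips at (194,186) and (316,185). Now the far one.

Call:
{"name": "arm_command", "arguments": {
  "targets": [
    [[0.65, 0.1, 0, 0, 0, 0], [0.65, 0.1, 0, 0, 0, 0], [0.6, 0, -0.3, 0, 0, 0], [0, 0, -0.9, 0, 0, 0], [0, 0, -0.9, 0, 0, 0], [0, 0, -0.9, 0, 0, 0], [0, 0, -0.9, 0, 0, 0], [0, 0, -0.9, 0, 0, 0], [0, 0, -0.36, 0, 0, 0], [0, 0, 0, 0, 0, 0], [0, 0, 0, 0, 0, 0]]
  ]
}}

```text
t: 19.9
tool_pos: [0.5533, -0.2253, 0.0826]
ee_rot: [0.677, 0.736, 0.0, 0.001]
ft_force: [-1.6, 0.1, 0.1]
width: 1.004
grip_force: 0.0
```

Call:
{"name": "arm_command", "arguments": {
  "targets": [
    [[0, 0, 0, 0, 0, 0], [0, 0, 0, 0, 0, 0], [0, 0, 0, 0, 0, 0], [0, 0, 0, 0, 0, 0], [0, 0, 0, 0, 0, 0], [0, 0, 0, 0, 0, 0]]
  ],
  "grip": 0
}}

```text
t: 20.65
tool_pos: [0.5524, -0.2249, 0.0815]
ee_rot: [0.677, 0.736, -0.0, -0.0]
ft_force: [-2.9, -0.4, 2.8]
width: 0.557
grip_force: 30.0
```

Call:
{"name": "arm_command", "arguments": {
  "targets": [
    [[0, 0, 0.3, 0, 0, 0], [0, 0, 0.4, 0, 0, 0], [0, 0, 0.5, 0, 0, 0], [0, 0, 0.5, 0, 0, 0], [0, 0, 0.2, 0, 0, 0], [0, 0, 0, 0, 0, 0], [0, 0, 0, 0, 0, 0], [0, 0, 0, 0, 0, 0], [0, 0, 0, 0, 0, 0]]
  ]
}}

```text
t: 21.78
tool_pos: [0.5524, -0.2247, 0.1379]
ee_rot: [0.677, 0.736, -0.0, -0.0]
ft_force: [0.3, -0.5, -4.6]
width: 0.556
grip_force: 30.0
```

```bash
python3 weigh.py
```

```text
[-4.7 -4.  -4.3 -4.8 -4.2 -4.3 -4.  -4.4 -3.7 -4.6 -4.  -4.7 -4.4 -4.
 -4.2 -4.6] -4.304203880212028 0.30710506229320483
t22.57 tcp [ 0.5527 -0.2248  0.1384] yaw 94.8 tilt [ 0. -0. -1.] F [ 0.26  0.16 -4.64] w 0.559 gf 30.0 j [-0.59  0.36  1.64  0.    1.14 -0.67]
```

At 4.30 N it is clearly the heavier one. I'll lift it high and carry it slowly to the cup, shifting in x only after passing the drum.

Call:
{"name": "arm_command", "arguments": {
  "targets": [
    [[0, 0, 0.6, 0, 0, 0], [0, 0, 0.8, 0, 0, 0], [0, 0.3, 0.65, 0, 0, 0], [0, 0.6, 0, 0, 0, 0], [0, 0.8, 0, 0, 0, 0], [0, 0.9, 0, 0, 0, 0], [0, 0.9, 0, 0, 0, 0], [0, 0.9, 0, 0, 0, 0], [0, 0.9, 0, 0, 0, 0], [0, 0.9, 0, 0, 0, 0], [0, 0.9, 0, 0, 0, 0], [0, 0.9, 0, 0, 0, 0], [0, 0.9, 0, 0, 0, 0], [0, 0.9, 0, 0, 0, 0], [0, 0.9, 0, 0, 0, 0], [0.1, 0.9, 0, 0, 0, 0], [0.15, 0.9, 0, 0, 0, 0], [0.15, 0.8, 0, 0, 0, 0], [0.1, 0.6, 0, 0, 0, 0], [0.1, 0.3, 0, 0, 0, 0]]
  ]
}}

```text
t: 25.08
tool_pos: [0.5698, 0.2027, 0.1991]
ee_rot: [0.676, 0.737, -0.001, -0.001]
ft_force: [-0.3, -0.5, -5.0]
width: 0.556
grip_force: 30.0
```

Call:
{"name": "arm_command", "arguments": {
  "targets": [
    [[0, 0, -0.3, 0, 0, 0], [0, 0, -0.5, 0, 0, 0], [0, 0, -0.5, 0, 0, 0], [0, 0, -0.3, 0, 0, 0], [0, 0, -0.15, 0, 0, 0], [0, 0, 0, 0, 0, 0], [0, 0, 0, 0, 0, 0], [0, 0, 0, 0, 0, 0], [0, 0, 0, 0, 0, 0]]
  ]
}}

```text
t: 26.2
tool_pos: [0.5709, 0.2013, 0.1478]
ee_rot: [0.677, 0.736, 0.0, 0.0]
ft_force: [0.4, -0.5, -4.2]
width: 0.559
grip_force: 30.0
```

Run:
```python
from st import *
st(); a=snap('scene','s9')['pixels'];b=snap('side','d9')['pixels']
o=np.hstack([cv2.resize(x[90:280,120:250] if i==0 else x[90:280,170:300],(390,570),interpolation=2) for i,x in enumerate((a,b))])
cv2.imwrite('pics/end.png',o[:,:,::-1]); st()
```

```text
t26.20 tcp [0.5709 0.2013 0.1478] yaw 94.8 tilt [ 0.001  0.    -1.   ] F [ 0.43 -0.45 -4.22] w 0.559 gf 30.0 j [ 0.14  0.36  1.62 -0.    1.17  0.06]
t26.30 tcp [0.5708 0.2012 0.1476] yaw 94.8 tilt [ 0.  0. -1.] F [ 0.57  0.12 -5.16] w 0.561 gf 30.0 j [0.14 0.36 1.62 0.   1.17 0.06]
```

View pics/end.png

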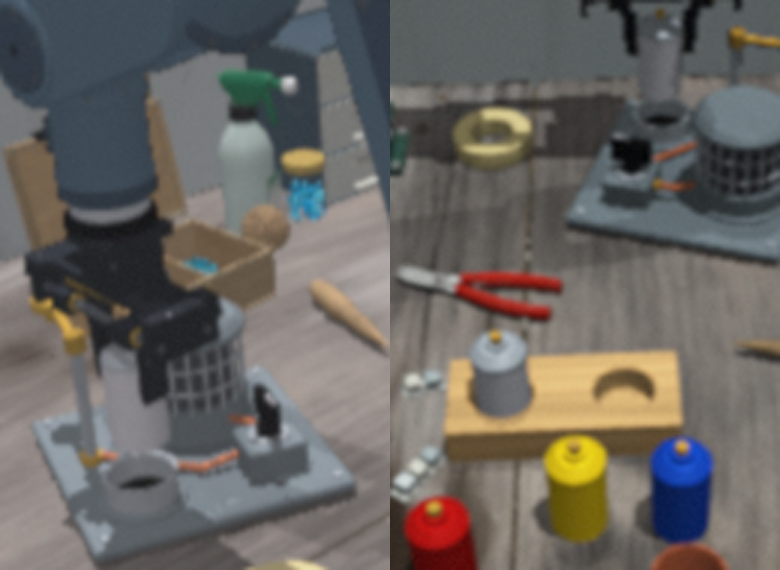

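The end view shows the cartridge held upright above the cup, the other one down in the block, and the knob at rest. I'll check the foot position by projection before handing in.

Run:
```python
from h import *
c=load('s9');d=load('d9')
for n,z in(('foot',.078),('rim',.048)):
    p=(.571,.202,z);u=proj(c,p);w=proj(d,p);print(n,(u-[120,90])*3,(w-[170,90])*3)
```

```text
foot [137.99563704 441.36036399] [270.3715762   88.51810923]
rim [141.78481621 470.59613807] [270.40643383 110.38267986]
```

```bash
python3 -c "
from workcell import ctrl
print(ctrl.close_job())"
```

```text
the job is handed in; nothing more can be done
None
```

The job is handed in but no verdict came back: knob vented and sprung back, lighter cartridge (1.75 N) back in its near hole, heavier one (4.30 N) held upright over the cup, foot about 3 cm above the rim and centred to about 5 mm.

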